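# Find the tube rack stamped underneath and push it to the dispatch lane

### The job

Two look-alike green microtube racks lie against a low metal rail on the grey board, and one of them has a big orange mark stamped on its underside. Without picking them up, push each rack against the rail so that its robot-side edge tips up by about 60 degrees and its underside can be seen, then let it down flat again without toppling it over: first the left rack (as the robot sees it), then the right one. Then push the stamped rack sideways along the rail until it lies squarely between the two yellow lines, and leave the other rack and everything else where it was.

Things in the scene. Friction and masses are not known exactly. Their poses are not given: they have to be found in the camera images.
- rack_a: green microtube rack with six fixed capped tubes, 62 x 150 mm (x, y), 28 mm high (caps 37 mm), 0.17 to 0.28 kg, base weighted; may be the left or the right one. Origin: centre of the underside; x to the rail, y left, z up. Pushed level at its robot-side (-x) face, 12 to 25 mm above the board, it tips about its rail-side bottom edge; it falls back flat from below 1.2 rad, topples beyond 1.3
- rack_b: the other rack on the board, in all but the stamp exactly as rack_a (a third such rack, far away at the back of the table, has no part in the task)
- rack_a_heel (a point): middle of the bottom edge of rack_a on the rail side (31 mm in +x from its origin, underside height); it stays on the board while the rack is tipped, and may slide back from the rail by 15 mm
- rack_b_heel (a point): the same point of rack_b
- stamp (a point): centre of the orange stamp (a flat rectangle 54 x 130 mm) in the middle of the underside of the stamped rack, hidden until that rack is tipped up. The rack whose origin it shares is the stamped one
- board: fixed grey board 107 x 540 mm, its top 12 mm above the table. Origin on its top at the lane centre, x away from the robot, y left; the top reaches from x = -60 to +47 mm. An aluminium rail 6 mm high runs along y, its robot-side face at x = +32 mm. At the start the racks lie on the board parallel to the rail, 0 to 3 mm clear of it, their centres about 0.175 m left and right of the origin
- lane (a point): centre of the dispatch lane, same place and axes as the board's origin. The lane lies between two flat yellow tape lines along x, 10 mm wide, inner edges 100 mm left and right of this point, from the board's robot-side edge to the rail. A rack touching the rail in mid-lane has its origin here
- red_bottle: bystander: white dropper bottle with a red cap, 35 mm across, 85 mm tall, standing loose on the table on the robot's side of the lane; origin under its centre
- tape: bystander: loose tape roll lying flat, 75 mm across, 19 mm high, to the left; origin under its centre
- wash: bystander: loose wash bottle with a red cap and a spout, 63 x 88 x 183 mm, standing behind the board; origin under its centre

How it is judged:
By the outcome, as a careful person would: the job done as asked, in the order asked, and still so for the second after the job is handed in, with the robot touching nothing.
It also fails if it takes over 72 s, if anything falls off the work surface, if the arm or the gripper's body presses on something with over 40 N, if the wrist force passes 120 N, or if a joint passes its speed limit or range.

### The arm

A 6-joint arm with a two-finger parallel gripper is mounted at the origin on the work surface; the furniture and walls round the work are solid. World frame = base frame: x ahead of the robot, y to its left, z up, the work surface at z = 0. Lengths are in m, angles in rad, forces in N, time in s.
With the tool pointing down it reaches from about 0.35 to 0.775 m from the base axis. Payload 7.3 kg.
Tool frame: the origin (TCP) lies where the fingers leave the gripper's body, on its centre line; the fingertips stand 66 mm ahead of it and the grasp point (between the pads) lies 47 mm ahead of it; z points along the fingers, y is the line along which they close (so a half turn about z gives the same grasp; the last joint's range is limited). The gripper opens to 92 mm and grips with 3 to 60 N. Pads are 19 mm wide; open, the fingers measure 130 mm over their backs; the gripper's body (75 mm by 190 mm) begins 47 mm behind the grasp point.
Start: joints at [1.193, 0.342, 1.524, -0, 1.275, -0.146], TCP at [0.121, 0.511, 0.292] pointing down, gripper open.
Joint ranges: [-2.53, 2.53], [-0.77, 2.02], [0.04, 2.7], [-1, 4.14], [0.28, 2.66], [-3.11, 3.11]. Speed limits (rad/s): [2.57, 2.57, 3.14, 3.14, 3.14, 3.14].

### API

Orientations are given as [roll, pitch, yaw] about the fixed x, y, z axes, in that order (R = Rz(yaw) Ry(pitch) Rx(roll)).
In Python, from bench import arm gives the robot as it stands.
- The arm moves only by the shell command python3 steer.py 'ROWS' [OPENING] [FORCE]. ROWS is 1 to 20 rows, one to a line, with the numbers parted by spaces; each row has 6 numbers: dx, dy, dz in normalised numbers (1 is 0.6 m), then a rotation vector rx, ry, rz in shares of pi rad (1.0 is pi rad); each row is the pose to reach, as a shift and turn from the pose commanded when the command began, along the tool's axes at that moment; what a row does not reach only later rows make up. A row lasts 1/12 s, in which the tool goes at most 0.0417 m and 0.125 rad, less where a joint would pass 70% of its speed; a pose out of reach is approached as far as the arm can. OPENING is the finger opening in m, set as the command begins (- or left out keeps the last). The fingers move at their own pace and stop on an object; FORCE is the grip in N (left out, the last holds). Time passes only in rows, so rows that do not move let the fingers close. It prints the time, the measured TCP pose, the force, the opening and the grip force at its end. Shift and turn numbers lie between -1 and 1, and a call with a number outside is refused. Input that does not fit is refused with a message, and nothing moves.
- arm.read_state(): the state, without advancing time (a new reading comes with each control period).
- arm.snapshot(name): name is "scene" or "top" or "wrist"; returns (picture, depth): 400x640x3 uint8, red, green, blue; 400x640 float32, m along the optical axis (not along the pixel's ray), 0 where there is no reading.
- arm.camera_model(name): a dict with "fx", "fy", "cx", "cy" (pixels), "k1" (the pictures are not rectified: a ray, as slopes to the right and down, at radius r is drawn at 1 + k1 r^2 times it, then the intrinsics apply), "rvec" (rotation vector, rad) and "tvec" (3), from world to camera coordinates, as OpenCV has them; the wrist camera has in their place "hand_eye" (4x4, takes a point from camera to tool coordinates, whose origin is the TCP and whose axes are the flange's). Camera axes: x right, y down, z forward; pixel columns grow to the right and rows downward; lengths in m; the calibration is good to about 2 mm. A picture is of the moment at which its call begins: read the wrist's pose just before it. camera_model takes no time and is no camera call.
- arm.hand_in(): hands the job in; it is judged then, once.
The state is a dict: "clock": time; "q": joint angles; "joint_vel": joint speeds; "effort": joint torques, N m; "ee_pos": TCP position; "tool_rot": TCP orientation; "wrist_force": force on the tool from outside, world axes, zero at the start; "moment": the same for the moment, N m; "finger_gap": finger opening in m; "grasp_force": force on a finger pad.
Only numpy, scipy, OpenCV 4.12 (cv2) and the standard library are available. Lean on these libraries where they do the work, as an engineer would, in place of code of your own. Each camera call takes 0.05 s, during which the arm holds its last target. There are 200 camera calls.

## Working session

There is one attempt and no reset: what is moved stays moved. The work goes in short steps, Python scripts to look and compute and a shell command to move; the robot and the scene stay as the last step left them, time stands still between calls to the robot, and variables do not carry over. Pictures are saved under pics/ and viewed, at most 12 in all, crops included, and the job is handed in when it is done.

```bash
ls; mkdir -p pics; cat > h.py <<'E'
import numpy as np, cv2
from scipy.spatial.transform import Rotation as R
from bench import arm
def snap(n):
    s=arm.read_state(); p,d=arm.snapshot(n); return s,p,d
def pose(name,s=None):
    m=arm.camera_model(name)
    if 'hand_eye' in m:
        T=np.eye(4);T[:3,:3]=R.from_euler('xyz',s['tool_rot']).as_matrix();T[:3,3]=s['ee_pos']
        T=T@np.array(m['hand_eye']); return m,T[:3,:3],T[:3,3]
    Rm=R.from_rotvec(np.ravel(m['rvec'])).as_matrix(); return m,Rm.T,-Rm.T@np.ravel(m['tvec'])
def rays(m,uv):
    uv=np.atleast_2d(uv).astype(float);x=np.c_[(uv[:,0]-m['cx'])/m['fx'],(uv[:,1]-m['cy'])/m['fy']]
    r=x.copy()
    for _ in range(10): r=x/(1+m['k1']*(r**2).sum(1,keepdims=True))
    return np.c_[r,np.ones(len(r))]
def onplane(name,uv,z,s=None):
    m,A,c=pose(name,s); d=rays(m,uv)@A.T; return c+d*((z-c[2])/d[:,2])[:,None]
def cloud(name,d,mask,s=None):
    v,u=np.nonzero(mask&(d>0)); m,A,c=pose(name,s)
    return c+(rays(m,np.c_[u,v])*d[v,u][:,None])@A.T, np.c_[u,v]
def save(n,p): cv2.imwrite('pics/'+n,p[:,:,::-1])
E
python3 - <<'E'
from h import *
for n in('scene','top'):
    s,p,d=snap(n); save(n+'0.png',p); np.savez('pics/%s0.npz'%n,p=p,d=d)
    m,A,c=pose(n); print(n,m['fx'],c,A[:,2])
print(s)
E
```

```text
bench.py
pics
steer.py
scene 420.1268582054604 [-0.08681363 -0.73945238  0.69775449] [ 0.49953172  0.64309172 -0.58043183]
top 387.21062178885643 [ 0.29755211 -0.0490709   1.19957207] [ 0.14186414  0.00835749 -0.98985086]
{'clock': 0.05, 'q': array([ 1.19300680e+00,  3.42681889e-01,  1.52498765e+00, -2.62913713e-05,
        1.27541583e+00, -1.45998499e-01]), 'joint_vel': array([ 1.03923799e-03, -9.91909363e-04, -1.06631168e-03, -1.42416467e-04,
       -1.19451727e-05,  5.65212829e-04]), 'effort': array([ 1.09155779e-03, -4.32419157e+01, -2.44997925e+01,  7.19998777e-02,
        5.22753003e-02, -5.54975850e-05]), 'ee_pos': array([0.12047419, 0.51067833, 0.29157634]), 'tool_rot': array([-3.14011216e+00, -1.92286430e-04,  2.90980916e+00]), 'wrist_force': array([ 0.1081934 ,  0.67389865, -0.44090034]), 'moment': array([-0.02318044, -0.01583006,  0.0027589 ]), 'grasp_force': 0.0, 'finger_gap': 0.09176442041199033}
```

View pics/top0.png

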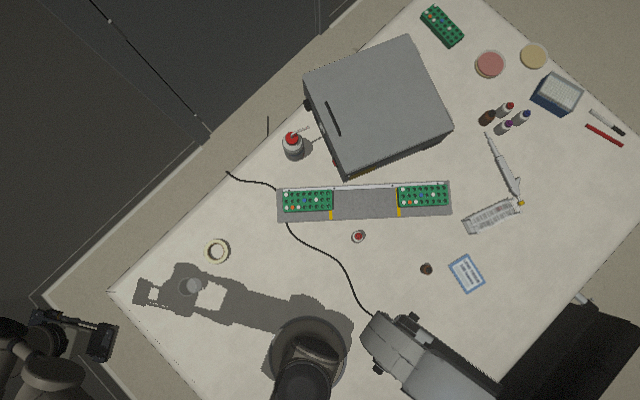

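View pics/scene0.png

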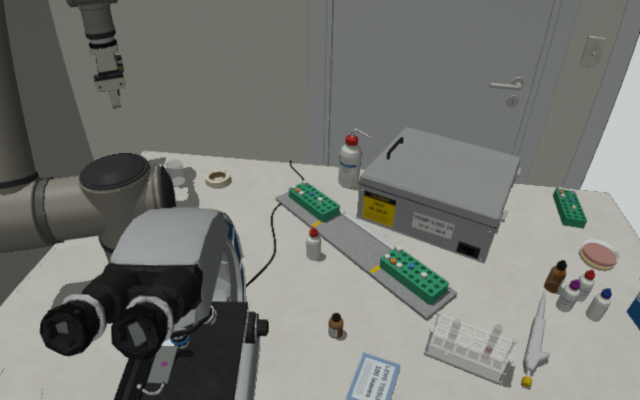

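The top view shows the board spanning pixels (278–452, 182–222). The racks are at (307,200) and (424,194), with yellow tapes at (331,213) and (398,208). The red bottle is at (358,236), the tape roll at (217,250), the wash bottle at (293,146), and a microscope stands near the robot at (420,350).

```bash
cat > m.py <<'E'
from h import *
def rect(P): 
    (c,(w,h),a)=cv2.minAreaRect((P[:,:2]*1000).astype(np.float32)); return np.round(c,1),round(w,1),round(h,1),round(a,2)
def green(p):
    h=cv2.cvtColor(p,cv2.COLOR_RGB2HSV); return (h[...,0]>55)&(h[...,0]<90)&(h[...,1]>110)&(h[...,2]>40)
def comps(m,mn=30):
    n,l,st,c=cv2.connectedComponentsWithStats(cv2.morphologyEx(m.astype(np.uint8),cv2.MORPH_CLOSE,np.ones((7,7))))
    return [(l==i,st[i],c[i]) for i in range(1,n) if st[i][4]>=mn]
E
python3 - <<'E'
from m import *
for n in('top','scene'):
    z=np.load(f'pics/{n}0.npz');p,d=z['p'],z['d']
    h=cv2.cvtColor(p,cv2.COLOR_RGB2HSV); 
    print(n)
    for m,st,c in comps(green(p),150):
        P,uv=cloud(n,d,m&green(p)); print('green',st,np.round(c,1),'zq',np.quantile(P[:,2],[.05,.5,.95]).round(4), 'depth rect',rect(P[(P[:,2]>.03)]), 'plane.040',rect(onplane(n,np.argwhere(m)[:,::-1],.040)))
    y=(h[...,0]>18)&(h[...,0]<30)&(h[...,1]>150)&(h[...,2]>120)
    for m,st,c in comps(y,15):
        P=onplane(n,np.argwhere(m)[:,::-1],.012); print('yel',st,rect(P))
    r=((h[...,0]<6)|(h[...,0]>174))&(h[...,1]>150)&(h[...,2]>80)
    for m,st,c in comps(r,8):
        P,_=cloud(n,d,m); print('red',st,P.mean(0).round(3) if len(P) else 0)
E
```

```text
top
green [421   5  43  40 819] [442.   24.8] zq [0.0158 0.0284 0.0328] depth rect (array([1043.4, -438. ]), 144.9, 59.1, 38.75) plane.040 (array([1033.4, -429.9]), 146.5, 72.0, 38.89)
green [398 185  51  22 973] [422.8 195.2] zq [0.0173 0.0407 0.0448] depth rect (array([ 475.8, -348.9]), 61.0, 148.8, 3.09) plane.040 (array([ 476. , -349.1]), 60.9, 148.7, 2.75)
green [283 190  49  22 976] [307.  200.4] zq [0.0171 0.041  0.0448] depth rect (array([459.7,   1.4]), 61.2, 147.4, 2.97) plane.040 (array([459.9,   1.5]), 60.9, 147.4, 2.76)
yel [519 201   5   4  15] (array([ 457.4, -659.7]), 9.4, 12.7, 0.0)
yel [397 204   4  13  31] (array([ 434.3, -277.5]), 37.0, 9.1, 9.73)
yel [329 210   3  10  28] (array([420.1, -68.1]), 6.2, 27.9, 89.86)
red [508 103   6   5  27] [ 0.747 -0.615  0.08 ]
red [586 125  37  22 136] [ 0.674 -0.942  0.013]
red [286 132  12  12 109] [0.62  0.042 0.156]
red [355 233   7   6  32] [ 0.352 -0.147  0.081]
scene
green [ 290  183   49   39 1019] [314.5 201.6] zq [0.0201 0.0378 0.0412] depth rect (array([457.2,  -1.8]), 64.3, 150.7, 2.57) plane.040 (array([449.2, -12.7]), 77.1, 169.7, 2.93)
green [554 189  32  39 793] [569.3 208.5] zq [0.0082 0.0262 0.0298] depth rect (array([1037.1, -437.8]), 142.0, 51.1, 42.0) plane.040 (array([1004.3, -449.9]), 172.1, 70.1, 38.42)
green [ 381  249   67   55 1812] [414.1 275.5] zq [0.019  0.0387 0.0421] depth rect (array([ 473.3, -351.5]), 62.8, 148.6, 3.16) plane.040 (array([ 464.6, -356.1]), 79.5, 158.5, 2.96)
yel [312 221   9   6  22] (array([419. , -67.7]), 27.3, 7.6, 7.24)
yel [370 265  10   8  34] (array([ 430.8, -278.3]), 30.3, 8.8, 3.64)
yel [522 377  10   8  52] (array([ 459.1, -656.6]), 14.3, 16.1, 28.14)
red [346 135  12  10  99] [0.615 0.035 0.15 ]
red [310 228   8   9  52] [ 0.347 -0.153  0.077]
red [586 270   8   9  55] [ 0.741 -0.618  0.076]
```

```bash
python3 - <<'E'
from m import *
z=np.load('pics/top0.npz');P,uv=cloud('top',z['d'],z['d']>0)
for x in np.arange(0,.85,.05):
    print('%.2f'%x,[ '%.2f'%P[k,2].max() if (k:=(abs(P[:,0]-x)<.025)&(abs(P[:,1]-y)<.025)).any() else '-' for y in np.arange(.4,-.65,-.05)])
print(arm.camera_model('wrist')['hand_eye'])
E
```

```text
0.00 ['0.01', '0.01', '0.01', '0.01', '0.01', '0.01', '0.02', '0.31', '0.31', '0.31', '0.02', '0.01', '0.34', '0.37', '0.38', '0.38', '0.38', '0.19', '0.19', '0.01', '0.01']
0.05 ['0.34', '0.01', '0.01', '0.01', '0.01', '0.01', '0.02', '0.31', '0.31', '0.31', '0.26', '0.27', '0.33', '0.36', '0.38', '0.38', '0.37', '0.01', '0.01', '0.01', '0.01']
0.10 ['0.63', '0.63', '0.63', '0.01', '0.01', '0.01', '0.01', '0.25', '0.29', '0.28', '0.01', '0.25', '0.30', '0.34', '0.35', '0.19', '0.01', '0.01', '0.01', '0.01', '0.01']
0.15 ['0.63', '0.63', '0.01', '0.01', '0.01', '0.01', '0.01', '0.01', '0.01', '0.01', '0.01', '0.16', '0.27', '0.27', '0.09', '0.01', '0.01', '0.01', '0.01', '0.01', '0.01']
0.20 ['0.01', '0.07', '0.07', '0.01', '0.01', '0.01', '0.01', '0.01', '0.01', '0.01', '0.01', '0.01', '0.01', '0.01', '0.01', '0.01', '0.01', '0.02', '0.02', '0.01', '0.01']
0.25 ['0.01', '0.07', '0.02', '0.02', '0.01', '0.01', '0.01', '0.01', '0.01', '0.01', '0.01', '0.01', '0.01', '0.01', '0.01', '0.07', '0.01', '0.02', '0.02', '0.01', '0.01']
0.30 ['0.01', '0.01', '0.03', '0.03', '0.01', '0.01', '0
[... 1358 characters left out ...]
01', '0.01', '0.15', '0.17', '0.15', '0.15', '0.15', '0.15', '0.15', '0.15', '0.15', '0.01', '0.01', '0.08', '0.09']
0.75 ['-', '-', '-', '-', '-', '-', '-0.01', '0.01', '0.15', '0.15', '0.15', '0.15', '0.15', '0.15', '0.15', '0.15', '0.15', '0.01', '0.01', '0.09', '0.09']
0.80 ['-0.84', '-', '-', '-', '-', '-', '-', '-0.01', '0.15', '0.15', '0.15', '0.15', '0.15', '0.15', '0.16', '0.15', '0.01', '0.01', '0.01', '0.01', '0.01']
[[-7.04428925e-04 -9.57164068e-01 -2.89545247e-01  7.79159408e-02]
 [ 9.99998831e-01 -1.06727803e-03  1.09527640e-03 -1.44001959e-03]
 [-1.35738450e-03 -2.89544137e-01  9.57163701e-01 -9.29059021e-02]
 [ 0.00000000e+00  0.00000000e+00  0.00000000e+00  1.00000000e+00]]
```

Units first: shifts go in shares of 0.6 m and turns go in shares of pi rad. So -0.436 m / 0.6 = -0.7267, 0.04 m / 0.6 = 0.0667, -0.28 rad / 3.1416 = -0.0891.

```bash
R1="" ; python3 steer.py '-0.4067 -0.35 0.0667 0 0 -0.0446
-0.4067 -0.35 0.0667 0 0 -0.0891
-0.4067 -0.35 0.0667 0 0 -0.0891
-0.4067 -0.35 0.0667 0 0 -0.0891
-0.4067 -0.35 0.0667 0 0 -0.0891
-0.4067 -0.35 0.0667 0 0 -0.0891
-0.4067 -0.35 0.0667 0 0 -0.0891
-0.4067 -0.35 0.0667 0 0 -0.0891
-0.6483 -0.7267 0.1533 0 0 -0.0887
-0.6483 -0.7267 0.1533 0 0 -0.0887
-0.6483 -0.7267 0.1533 0 0 -0.0887
-0.6483 -0.7267 0.1533 0 0 -0.0887
-0.6483 -0.7267 0.1533 0 0 -0.0887
-0.6483 -0.7267 0.1533 0 0 -0.0887
-0.6483 -0.7267 0.1533 0 0 -0.0887
-0.6483 -0.7267 0.1533 0 0 -0.0887
-0.6483 -0.7267 0.1533 0 0 -0.0887
-0.6483 -0.7267 0.1533 0 0 -0.0887' 0 20
python3 - <<'E'
from h import *
s=arm.read_state();print(s['ee_pos'],s['tool_rot'],s['q'],s['finger_gap'])
E
```

```text
clock: 1.6
ee_pos: [0.3986, -0.0024, 0.2]
tool_rot: [3.141, -0.001, -3.095]
wrist_force: [-1.2, 0.7, 0.7]
finger_gap: 0.0006
grasp_force: 0.0
[ 0.39859642 -0.00237532  0.20002609] [ 3.14099223e+00 -9.41146108e-04 -3.09507793e+00] [-1.99050022e-01  2.27617417e-01  1.98117042e+00  4.39865238e-04
  9.33863739e-01 -1.81662258e+00] 0.0006372091169325634
```

Converted, 0.1 m / 0.6 = 0.1667, 0.08 m / 0.6 = 0.1333.

```bash
python3 steer.py '0 0 0.0667 0 0 0
0 0 0.1333 0 0 0
0 0 0.1667 0 0 0
0 0 0.1667 0 0 0
-0.0133 0 0.1667 0 0 0
-0.02 0 0.1667 0 0 0
-0.0233 0 0.1667 0 0 0
-0.0233 0 0.1667 0 0 0'
python3 - <<'E'
from h import *
s,p,d=snap('wrist');save('w1.png',p);s,p,d=snap('scene');save('s1.png',p[130:330,220:520])
E
```

```text
clock: 2.27
ee_pos: [0.4147, -0.002, 0.1017]
tool_rot: [-3.141, 0.004, -3.094]
wrist_force: [-0.3, -0.8, -0.1]
finger_gap: 0.001
grasp_force: 0.0
```

View pics/w1.png

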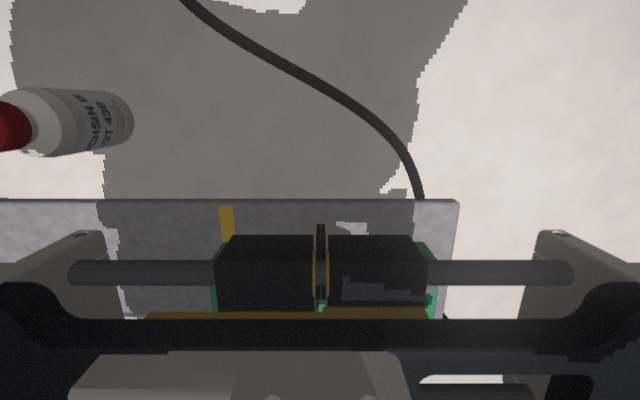

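The wrist view shows the fingers (215–430, 235–310) just behind the green rack edge, so there is no contact yet. I'll edge forward.

Converted, -0.004 m / 0.6 = -0.0067, -0.002 m / 0.6 = -0.0033.

```bash
python3 steer.py '-0.0033 0 0 0 0 0
-0.0067 0 0 0 0 0
-0.0067 0 0 0 0 0'; python3 steer.py '-0.0033 0 0 0 0 0
-0.0067 0 0 0 0 0
-0.0067 0 0 0 0 0';python3 steer.py '-0.0033 0 0 0 0 0
-0.0067 0 0 0 0 0
-0.0067 0 0 0 0 0'
python3 - <<'E'
from m import *
s,p,d=snap('scene');save('s2.png',cv2.resize(p[150:280,250:450],None,fx=3,fy=3))
E
```

```text
clock: 2.62
ee_pos: [0.4175, -0.002, 0.1004]
tool_rot: [-3.141, 0.001, -3.095]
wrist_force: [-0.2, -0.2, 0.2]
finger_gap: 0.0004
grasp_force: 0.0
clock: 2.87
ee_pos: [0.4194, -0.0016, 0.0998]
tool_rot: [3.141, -0.005, -3.094]
wrist_force: [-6.2, -1.6, 4.3]
finger_gap: 0.0003
grasp_force: 2.9
clock: 3.12
ee_pos: [0.4201, -0.0012, 0.0993]
tool_rot: [3.14, -0.013, -3.094]
wrist_force: [-16.5, -4.4, 10.2]
finger_gap: 0.0004
grasp_force: 8.0
```

View pics/s2.png

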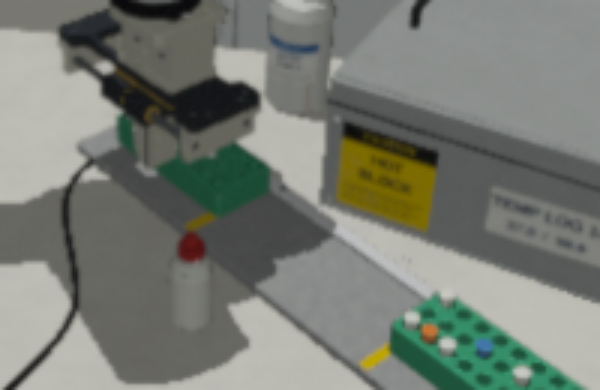

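The scene crop shows the left rack still flat with the fingers against its robot-side face at (180,150), and the force reading says friction is jamming the level push. I'll back off, contact lower, and follow the tipping arc.

Converted, 0.01 m / 0.6 = 0.0167, 0.008 m / 0.6 = 0.0133.

```bash
python3 steer.py '0.0133 0 0 0 0 0
0.0167 0 0.0133 0 0 0
0.01 0 0.0133 0 0 0
0.0033 0 0.0133 0 0 0
0.0033 0 0.0133 0 0 0'; python3 steer.py '-0.0017 0 -0.005 0 0 0
-0.0033 0 -0.01 0 0 0
-0.0067 0 -0.02 0 0 0
-0.0117 0 -0.03 0 0 0
-0.0175 0 -0.0383 0 0 0
-0.0175 0 -0.0383 0 0 0'
python3 - <<'E'
from m import *
s,p,d=snap('scene');save('s3.png',cv2.resize(p[150:280,250:450],None,fx=3,fy=3))
E
```

```text
clock: 3.58
ee_pos: [0.4197, -0.0014, 0.0915]
tool_rot: [3.14, -0.01, -3.094]
wrist_force: [-11.5, -4.5, 6.7]
finger_gap: 0.0004
grasp_force: 6.7
clock: 4.08
ee_pos: [0.4297, -0.0008, 0.1152]
tool_rot: [3.14, -0.011, -3.094]
wrist_force: [-15.9, -3.5, 8.5]
finger_gap: 0.0005
grasp_force: 9.2
```

View pics/s3.png

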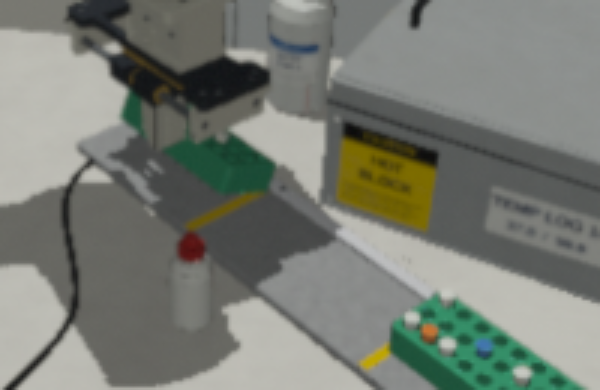

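Rack is tipping, at roughly 0.4 rad; the rail-side end is at (255,180). Continuing along the arc.

Converted, -0.0172 m / 0.6 = -0.0287, -0.016 m / 0.6 = -0.0267.

```bash
python3 steer.py '-0.005 0 -0.0083 0 0 0
-0.0117 0 -0.016 0 0 0
-0.0183 0 -0.0225 0 0 0
-0.0267 0 -0.0287 0 0 0
-0.0267 0 -0.0287 0 0 0';python3 steer.py '-0.0067 0 -0.0033 0 0 0
-0.0108 0 -0.0058 0 0 0
-0.0142 0 -0.0073 0 0 0
-0.0142 0 -0.0073 0 0 0
-0.0142 0 -0.0073 0 0 0'
python3 - <<'E'
from m import *
s,p,d=snap('scene');save('s4.png',cv2.resize(p[150:280,250:450],None,fx=3,fy=3))
np.savez('pics/s4.npz',p=p,d=d)
h=cv2.cvtColor(p,cv2.COLOR_RGB2HSV)
o=(h[...,0]>4)&(h[...,0]<18)&(h[...,1]>150)&(h[...,2]>80);o[:150]=0;o[280:]=0;print('orange',o.sum())
for m,st,c in comps(green(p),80):
    P,_=cloud('scene',d,m&green(p));print(st,P.mean(0),np.quantile(P,[.02,.98],axis=0).round(3).tolist())
s,p,d=snap('wrist');np.savez('pics/w4.npz',p=p,d=d);h=cv2.cvtColor(p,cv2.COLOR_RGB2HSV)
print('wrist orange',((h[...,0]>4)&(h[...,0]<18)&(h[...,1]>150)&(h[...,2]>80)).sum())
E
```

```text
clock: 4.55
ee_pos: [0.4478, -0.0001, 0.1337]
tool_rot: [3.141, -0.006, -3.094]
wrist_force: [-15.2, -1.1, 21.9]
finger_gap: 0.0003
grasp_force: 13.2
clock: 4.97
ee_pos: [0.4572, 0.0004, 0.139]
tool_rot: [3.141, -0.002, -3.094]
wrist_force: [-14.4, 1.0, 27.8]
finger_gap: 0.0006
grasp_force: 15.4
orange 50
[297 172  47  40 505] [ 0.46832801 -0.02942628  0.06260655] [[0.452, -0.074, 0.03], [0.497, 0.065, 0.081]]
[554 189  32  39 792] [ 1.02218541 -0.44921548  0.02321858] [[0.971, -0.502, 0.006], [1.099, -0.385, 0.031]]
[ 381  249   67   55 1807] [ 0.46710668 -0.36293512  0.0352165 ] [[0.442, -0.425, 0.016], [0.503, -0.283, 0.043]]
wrist orange 0
```

View pics/s4.png

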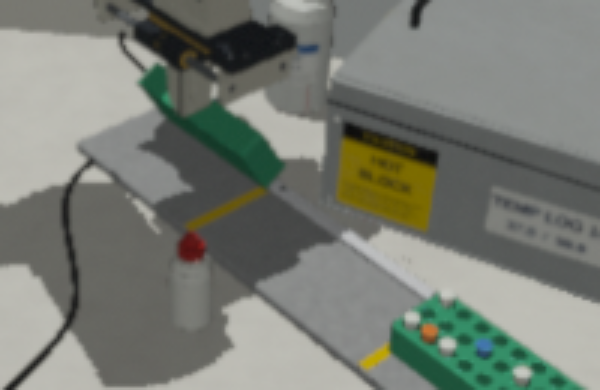

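The crop shows the rack well tipped: face edge from (150,80) to (275,175), underside not yet clearly seen. I'll measure tilt from the face's plane.

```bash
cat >> m.py <<'E'
def tilt(p,d,yr,name='scene',s=None):
    P,uv=cloud(name,d,cv2.erode(green(p).astype(np.uint8),np.ones((2,2)))>0,s); k=(P[:,1]>yr[0])&(P[:,1]<yr[1])&(P[:,0]<.6)&(P[:,0]>.38); P=P[k]
    # RANSAC plane
    rng=np.random.default_rng(0);best=None
    for _ in range(400):
        a=P[rng.choice(len(P),3,False)];n=np.cross(a[1]-a[0],a[2]-a[0])
        if np.linalg.norm(n)<1e-6: continue
        n/=np.linalg.norm(n);i=abs((P-a[0])@n)<.0025
        if best is None or i.sum()>best.sum(): best=i
    Q=P[best];n=np.linalg.svd(Q-Q.mean(0))[2][2];n*=np.sign(n[2])
    return n.round(3),best.sum(),len(P),np.degrees(np.arctan2(n[2],-n[0])).round(1),P
def orange(p):
    h=cv2.cvtColor(p,cv2.COLOR_RGB2HSV);return (h[...,0]>3)&(h[...,0]<18)&(h[...,1]>130)&(h[...,2]>60)
E
python3 - <<'E'
from m import *
z=np.load('pics/s4.npz');p,d=z['p'],z['d']
r=tilt(p,d,(-.12,.1));print(r[:4])
for m,st,c in comps(orange(p),4): print(st,c.round())
Q=r[4];n=np.array([np.cos(.047),np.sin(.047)])
t=np.array([-n[1],n[0]]);k=np.argsort(Q[:,:2]@t);e=Q[k[:60]];print(np.c_[e[:,:2]@n,e[:,2]].round(4)[::3].tolist())
E
```

```text
(array([-0.486, -0.016,  0.874]), np.int64(195), 405, np.float64(60.9))
[560 191   3   2   5] [561. 191.]
[391 258   5   6  23] [393. 261.]
[549 267  16  25 197] [556. 279.]
[330 319  12  18 100] [336. 325.]
[[0.461, 0.0623], [0.4908, 0.0383], [0.4847, 0.0278], [0.473, 0.0559], [0.481, 0.0391], [0.456, 0.0635], [0.4814, 0.0355], [0.4761, 0.0732], [0.46, 0.0551], [0.4741, 0.0485], [0.4851, 0.04], [0.4601, 0.0612], [0.4731, 0.0742], [0.4806, 0.0645], [0.471, 0.0528], [0.4705, 0.0626], [0.4783, 0.0461], [0.4888, 0.0477], [0.457, 0.0685], [0.4794, 0.0323]]
```

Converted, -0.004 m / 0.6 = -0.0067, -0.0035 m / 0.6 = -0.0058.

```bash
python3 steer.py '-0.0033 0 -0.0033 0 0 0
-0.0067 0 -0.0058 0 0 0
-0.0067 0 -0.0058 0 0 0
-0.0067 0 -0.0058 0 0 0'
python3 - <<'E'
from m import *
s,p,d=snap('scene');save('s5.png',cv2.resize(p[150:230,270:370],None,fx=6,fy=6,interpolation=cv2.INTER_NEAREST))
r=tilt(p,d,(-.12,.1));print(r[:4])
for m,st,c in comps(orange(p),3): print(st,c.round())
E
```

```text
clock: 5.4
ee_pos: [0.4627, 0.0006, 0.1419]
tool_rot: [3.141, 0.001, -3.094]
wrist_force: [-5.5, 1.9, 13.5]
finger_gap: 0.0007
grasp_force: 7.5
(array([0.915, 0.048, 0.4  ]), np.int64(227), 503, np.float64(156.4))
[560 191   3   2   5] [561. 191.]
[391 258   5   6  23] [393. 261.]
[548 267  17  25 181] [556. 278.]
[330 319  12  14  95] [336. 324.]
```

View pics/s5.png

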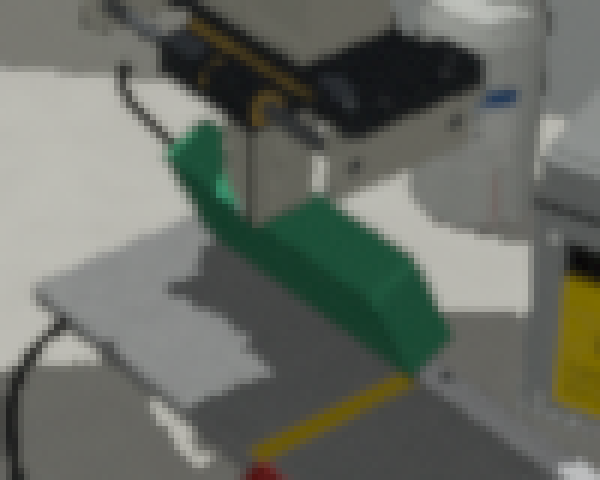

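The crop shows the left rack at about 65°. Its underside strip from (200,210) to (400,365) is plain green, so the right rack is the stamped one. I'll lower the left rack along the arc.

Converted, 0.075 m / 0.6 = 0.125, 0.066 m / 0.6 = 0.11.

```bash
python3 steer.py '0.0067 0 0.0017 0 0 0
0.0133 0 0.0038 0 0 0
0.02 0 0.0062 0 0 0
0.0275 0 0.01 0 0 0
0.035 0 0.0133 0 0 0
0.0433 0 0.02 0 0 0
0.0517 0 0.0258 0 0 0
0.0592 0 0.0333 0 0 0
0.0667 0 0.0417 0 0 0
0.0717 0 0.05 0 0 0
0.0775 0 0.06 0 0 0
0.0833 0 0.07 0 0 0
0.0883 0 0.0767 0 0 0
0.0967 0 0.0767 0 0 0
0.11 0 0.0767 0 0 0
0.125 0 0.0767 0 0 0'
python3 - <<'E'
from m import *
for n in('top','scene'):
    s,p,d=snap(n)
    for m,st,c in comps(green(p),150):
        P,uv=cloud(n,d,m&green(p)); print(n,st,'zq',np.quantile(P[:,2],[.05,.5,.95]).round(4), 'depth rect',rect(P[(P[:,2]>.03)]))
E
```

```text
clock: 6.78
ee_pos: [0.3865, -0.0033, 0.0943]
tool_rot: [3.142, 0.0, -3.094]
wrist_force: [-0.3, 0.3, 0.2]
finger_gap: 0.0003
grasp_force: 0.0
top [422   4  42  41 808] zq [0.0164 0.0284 0.0326] depth rect (array([1044.2, -438.3]), 145.4, 59.4, 38.07)
top [398 185  51  22 973] zq [0.0177 0.0407 0.0444] depth rect (array([ 476.2, -348.9]), 61.6, 149.6, 3.11)
top [293 190  39   9 187] zq [0.0185 0.0404 0.0447] depth rect (array([480.1, -13.3]), 115.4, 25.4, 89.01)
scene [554 189  32  39 790] zq [0.0081 0.0259 0.0297] depth rect (array([1041. , -443.3]), 138.7, 42.7, 37.32)
scene [307 196  32  26 451] zq [0.0173 0.0358 0.0409] depth rect (array([458.3, -43.9]), 63.4, 64.2, 3.04)
scene [ 381  249   67   55 1807] zq [0.0192 0.0387 0.0421] depth rect (array([ 473.9, -351.9]), 62.2, 149.6, 2.77)
```

The left rack is down flat in its place. Before moving, I'll check the clearance to the white tube rack right of the second rack.

```bash
python3 - <<'E'
from m import *
for n in('top','scene'):
    z=np.load(f'pics/{n}0.npz');P,uv=cloud(n,z['d'],z['d']>0)
    k=(P[:,2]>.025)&(P[:,0]>.3)&(P[:,0]<.5)&(P[:,1]<-.431)&(P[:,1]>-.6)&(P[:,2]<.2);Q=P[k]
    for y in np.arange(-.435,-.52,-.01):
        a=Q[abs(Q[:,1]-y)<.005]
        if len(a): print(n,round(y,3),len(a),a.min(0).round(3),a.max(0).round(3))
E
```

```text
top -0.475 25 [ 0.389 -0.48   0.026] [ 0.404 -0.471  0.078]
top -0.485 64 [ 0.369 -0.49   0.032] [ 0.409 -0.48   0.078]
top -0.495 82 [ 0.357 -0.5    0.028] [ 0.413 -0.49   0.081]
top -0.505 56 [ 0.359 -0.51   0.034] [ 0.419 -0.5    0.077]
top -0.515 84 [ 0.366 -0.52   0.033] [ 0.424 -0.511  0.112]
scene -0.475 25 [ 0.385 -0.48   0.071] [ 0.406 -0.473  0.077]
scene -0.485 97 [ 0.368 -0.49   0.035] [ 0.41  -0.48   0.074]
scene -0.495 182 [ 0.355 -0.5    0.026] [ 0.415 -0.49   0.077]
scene -0.505 109 [ 0.358 -0.51   0.033] [ 0.414 -0.5    0.077]
scene -0.515 140 [ 0.363 -0.52   0.03 ] [ 0.425 -0.51   0.109]
```

Converted, -0.351 m / 0.6 = -0.585, -0.025 m / 0.6 = -0.0417.

```bash
python3 steer.py '0 0 -0.0667 0 0 0
0 0 -0.1333 0 0 0
0 -0.0333 -0.1667 0 0 0
0 -0.585 -0.1667 0 0 0
0 -0.585 -0.1667 0 0 0
0 -0.585 -0.1667 0 0 0
0 -0.585 -0.1667 0 0 0
0 -0.585 -0.1667 0 0 0
0 -0.585 -0.1667 0 0 0
0 -0.585 -0.1667 0 0 0
0 -0.585 -0.1667 0 0 0
0 -0.585 -0.1667 0 0 0
0 -0.585 -0.1 0 0 0
0 -0.585 -0.05 0 0 0
0 -0.585 0.0017 0 0 0
0 -0.585 0.0017 0 0 0
-0.0167 -0.585 0.0017 0 0 0
-0.0333 -0.585 0.0017 0 0 0
-0.0417 -0.585 0.0017 0 0 0
-0.0417 -0.585 0.0017 0 0 0'; python3 steer.py '-0.0033 0 0 0 0 0
-0.0083 0 0 0 0 0
-0.0117 0 0 0 0 0
-0.0117 0 0 0 0 0'; python3 steer.py '-0.0033 0 0 0 0 0
-0.0033 0 0 0 0 0'
```

```text
clock: 8.55
ee_pos: [0.4309, -0.3533, 0.0954]
tool_rot: [-3.138, 0.003, -3.093]
wrist_force: [0.3, 0.6, -1.0]
finger_gap: 0.0005
grasp_force: 0.0
clock: 8.88
ee_pos: [0.4357, -0.3524, 0.0936]
tool_rot: [-3.141, 0.0, -3.094]
wrist_force: [-0.4, -0.1, -0.3]
finger_gap: 0.0004
grasp_force: 0.0
clock: 9.05
ee_pos: [0.4361, -0.3524, 0.0935]
tool_rot: [3.141, -0.003, -3.094]
wrist_force: [-8.4, -2.1, 6.4]
finger_gap: -0.0001
grasp_force: 4.0
```

Converted, -0.048 m / 0.6 = -0.08, -0.041 m / 0.6 = -0.0683.

```bash
python3 steer.py '-0.0033 0 -0.01 0 0 0
-0.0067 0 -0.02 0 0 0
-0.0117 0 -0.03 0 0 0
-0.0175 0 -0.0383 0 0 0
-0.0242 0 -0.0467 0 0 0
-0.0308 0 -0.0542 0 0 0
-0.0383 0 -0.0617 0 0 0
-0.0458 0 -0.0683 0 0 0
-0.0533 0 -0.0742 0 0 0
-0.06 0 -0.0783 0 0 0
-0.0658 0 -0.08 0 0 0
-0.0658 0 -0.08 0 0 0
-0.0658 0 -0.08 0 0 0'
python3 - <<'E'
from m import *
s,p,d=snap('scene');save('s6.png',cv2.resize(p[220:320,360:460],None,fx=5,fy=5,interpolation=cv2.INTER_NEAREST))
r=tilt(p,d,(-.45,-.25));print(r[:4])
P,uv=cloud('scene',d,orange(p));k=(P[:,0]>.4)&(P[:,0]<.55)&(P[:,1]>-.45)&(P[:,1]<-.26);Q=P[k];print(len(Q),Q.mean(0))
n=np.linalg.svd(Q-Q.mean(0))[2][2];print(n*np.sign(n[0]),np.degrees(np.arctan2(abs(n[0]),abs(n[2]))))
E
```

```text
clock: 10.13
ee_pos: [0.4773, -0.3503, 0.1418]
tool_rot: [-3.142, 0.0, -3.094]
wrist_force: [-3.1, 1.3, 6.6]
finger_gap: 0.0004
grasp_force: 3.9
(array([-0.481, -0.031,  0.876]), np.int64(398), 535, np.float64(61.2))
279 [ 0.48732337 -0.3515108   0.04265653]
[0.871802   0.02912529 0.4889918 ] 60.712030053636774
```

View pics/s6.png

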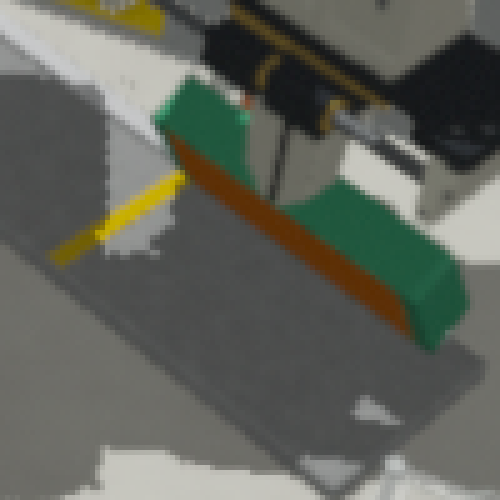

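The orange stamp shows clearly under the right rack, from (180,140) to (410,330) at about 61° tilt. Lowering it.

Converted, 0.068 m / 0.6 = 0.1133, 0.061 m / 0.6 = 0.1017.

```bash
python3 steer.py '0.0067 0 0.0025 0 0 0
0.0125 0 0.005 0 0 0
0.02 0 0.0083 0 0 0
0.0275 0 0.0125 0 0 0
0.035 0 0.0178 0 0 0
0.0425 0 0.0242 0 0 0
0.05 0 0.0317 0 0 0
0.0575 0 0.04 0 0 0
0.0633 0 0.0483 0 0 0
0.0692 0 0.0583 0 0 0
0.075 0 0.0683 0 0 0
0.08 0 0.075 0 0 0
0.0883 0 0.075 0 0 0
0.1017 0 0.075 0 0 0
0.1133 0 0.0333 0 0 0
0.1133 0 -0.0333 0 0 0
0.1133 0 -0.0833 0 0 0
0.1133 0 -0.0833 0 0 0'
python3 - <<'E'
from m import *
for n in('top','scene'):
    s,p,d=snap(n)
    for m,st,c in comps(green(p),150):
        P,uv=cloud(n,d,m&green(p)); print(n,st,'zq',np.quantile(P[:,2],[.05,.5,.95]).round(4), 'depth rect',rect(P[(P[:,2]>.03)]))
s=arm.read_state();print(s['q'],s['ee_pos'])
E
```

```text
clock: 11.68
ee_pos: [0.4105, -0.3559, 0.1978]
tool_rot: [-3.132, 0.007, -3.095]
wrist_force: [1.8, -0.7, 1.1]
finger_gap: 0.0005
grasp_force: 0.0
top [422   5  42  40 822] zq [0.0149 0.0283 0.0324] depth rect (array([1043.1, -437.2]), 145.5, 59.6, 39.36)
top [397 185  44  22 558] zq [0.0174 0.0404 0.0442] depth rect (array([ 468. , -339.4]), 78.6, 130.3, 3.75)
top [283 190  49  22 873] zq [0.0175 0.0408 0.0446] depth rect (array([459.2,   1.4]), 60.9, 147.3, 2.83)
scene [ 290  184   49   37 1009] zq [0.0202 0.0376 0.0411] depth rect (array([456.5,  -1.9]), 63.0, 149.3, 2.58)
scene [554 189  32  39 790] zq [0.0088 0.0261 0.0298] depth rect (array([1039.9, -441.7]), 137.2, 51.8, 38.5)
scene [ 381  251   67   53 1737] zq [0.0182 0.0382 0.042 ] depth rect (array([ 474.6, -351.4]), 63.1, 148.9, 2.05)
[-8.55266045e-01  4.68399916e-01  1.62311906e+00  1.14569697e-04
  1.04643586e+00 -2.47296977e+00] [ 0.40904531 -0.35410635  0.19280819]
```

Both racks are flat and in place. I'll check the gripper body's footprint for the sideways push.

```bash
python3 - <<'E'
from m import *
Ps=[]
for n in('top','scene'):
    z=np.load(f'pics/{n}0.npz');P,uv=cloud(n,z['d'],z['d']>0);Ps.append(P)
P=np.vstack(Ps);P=P[(P[:,2]>.03)&(P[:,2]<.2)]
a=.047
for yb in(-.4815,-.45,-.35):
  xb=.459;c=np.array([xb*np.cos(a)-yb*np.sin(a),xb*np.sin(a)+yb*np.cos(a)])
  for da in range(0,180,15):
    t=a+np.radians(da);u=np.array([-np.sin(t),np.cos(t)]);v=np.array([np.cos(t),np.sin(t)])
    q=P[:,:2]-c; k=(abs(q@u)<.105)&(abs(q@v)<.047); print(yb,da,c.round(4),P[k,2].max().round(3) if k.any() else 0,end=' | ')
  print()
E
```

```text
-0.4815 0 [ 0.4811 -0.4594] 0.075 | -0.4815 15 [ 0.4811 -0.4594] 0.052 | -0.4815 30 [ 0.4811 -0.4594] 0.052 | -0.4815 45 [ 0.4811 -0.4594] 0.048 | -0.4815 60 [ 0.4811 -0.4594] 0.047 | -0.4815 75 [ 0.4811 -0.4594] 0.079 | -0.4815 90 [ 0.4811 -0.4594] 0.079 | -0.4815 105 [ 0.4811 -0.4594] 0.112 | -0.4815 120 [ 0.4811 -0.4594] 0.079 | -0.4815 135 [ 0.4811 -0.4594] 0.112 | -0.4815 150 [ 0.4811 -0.4594] 0.107 | -0.4815 165 [ 0.4811 -0.4594] 0.077 | 
-0.45 0 [ 0.4796 -0.4279] 0.053 | -0.45 15 [ 0.4796 -0.4279] 0.053 | -0.45 30 [ 0.4796 -0.4279] 0.053 | -0.45 45 [ 0.4796 -0.4279] 0.052 | -0.45 60 [ 0.4796 -0.4279] 0.052 | -0.45 75 [ 0.4796 -0.4279] 0.05 | -0.45 90 [ 0.4796 -0.4279] 0.078 | -0.45 105 [ 0.4796 -0.4279] 0.079 | -0.45 120 [ 0.4796 -0.4279] 0.079 | -0.45 135 [ 0.4796 -0.4279] 0.079 | -0.45 150 [ 0.4796 -0.4279] 0.079 | -0.45 165 [ 0.4796 -0.4279] 0.076 | 
-0.35 0 [ 0.4749 -0.328 ] 0.057 | -0.35 15 [ 0.4749 -0.328 ] 0.057 | -0.35 30 [ 0.4749 -0.328 ] 0.057 | -0.35 45 [ 0.4749 -0.328 ] 0.057 | -0.35 60 [ 0.4749 -0.328 ] 0.057 | -0.35 75 [ 0.4749 -0.328 ] 0.057 | -0.35 90 [ 0.4749 -0.328 ] 0.057 | -0.35 105 [ 0.4749 -0.328 ] 0.057 | -0.35 120 [ 0.4749 -0.328 ] 0.057 | -0.35 135 [ 0.4749 -0.328 ] 0.057 | -0.35 150 [ 0.4749 -0.328 ] 0.057 | -0.35 165 [ 0.4749 -0.328 ] 0.057 |
```

Units first: shifts go in shares of 0.6 m and turns go in shares of pi rad. So -0.112 m / 0.6 = -0.1867, -0.063 m / 0.6 = -0.105.

```bash
python3 steer.py '0 -0.1867 0 0 0 0
-0.105 -0.1867 0 0 0 0
-0.105 -0.1867 0 0 0 0
-0.105 -0.1867 0 0 0 0
-0.105 -0.1867 0 0 0 0
-0.105 -0.1867 0.0667 0 0 0
-0.105 -0.1867 0.1167 0 0 0
-0.105 -0.1867 0.1667 0 0 0
-0.105 -0.1867 0.1667 0 0 0
-0.105 -0.1867 0.1667 0 0 0'; python3 steer.py '0 0.0067 0 0 0 0
0 0.0133 0 0 0 0
0 0.02 0 0 0 0
0 0.0267 0 0 0 0
0 0.0333 0 0 0 0
0 0.0333 0 0 0 0'
python3 - <<'E'
from m import *
s,p,d=snap('scene');save('s7.png',cv2.resize(p[200:360,340:540],None,fx=3,fy=3))
E
```

```text
clock: 12.62
ee_pos: [0.4758, -0.4609, 0.0893]
tool_rot: [3.137, -0.004, -3.094]
wrist_force: [-0.1, -0.8, 0.9]
finger_gap: 0.0007
grasp_force: 0.0
clock: 13.12
ee_pos: [0.4765, -0.4416, 0.0919]
tool_rot: [-3.142, 0.0, -3.094]
wrist_force: [1.3, 0.1, -0.2]
finger_gap: 0.0003
grasp_force: 0.0
```

View pics/s7.png

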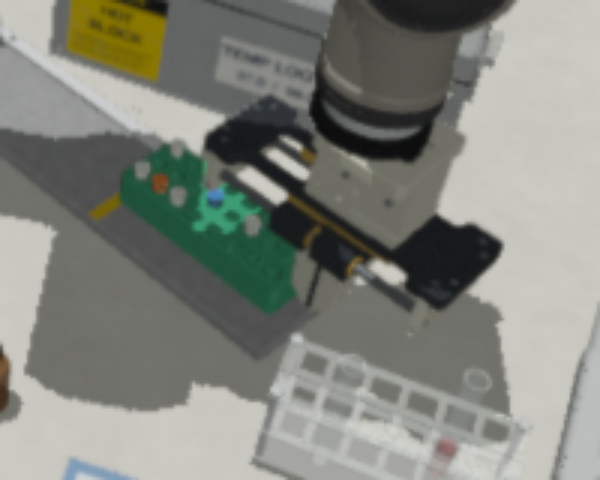

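The crop shows the fingers at (310,280) just beside the right rack's end, with clear space to the tube rack at (300,350). Pushing.

Converted, 0.006 m / 0.6 = 0.01, 0.003 m / 0.6 = 0.005.

```bash
python3 steer.py '0 0.005 0 0 0 0
0 0.01 0 0 0 0'; python3 steer.py '0 0.005 0 0 0 0
0 0.01 0 0 0 0';python3 steer.py '0 0.0167 0 0 0 0
0 0.0333 0 0 0 0
0 0.05 0 0 0 0
0 0.0667 0 0 0 0
0 0.0833 0 0 0 0
0 0.1 0 0 0 0
0 0.1167 0 0 0 0
0 0.1333 0 0 0 0
0 0.15 0 0 0 0
0 0.1667 0 0 0 0
0 0.1833 0 0 0 0
0 0.1833 0 0 0 0'
python3 - <<'E'
from m import *
t=np.array([-np.sin(.047),np.cos(.047)])
for n in('top','scene'):
    s,p,d=snap(n)
    for m,st,c in comps(green(p),150):
        P,uv=cloud(n,d,m&green(p));P=P[P[:,0]<.6]
        if len(P): print(n,np.quantile(P[:,2],[.05,.5,.95]).round(4),rect(P[(P[:,2]>.03)]),'yrange',np.quantile(P[:,:2]@t,[.005,.995]).round(4))
E
```

```text
clock: 13.33
ee_pos: [0.4761, -0.437, 0.0916]
tool_rot: [-3.14, 0.001, -3.095]
wrist_force: [-0.2, -1.5, 0.5]
finger_gap: 0.0002
grasp_force: 0.9
clock: 13.5
ee_pos: [0.4758, -0.4307, 0.0915]
tool_rot: [-3.141, 0.001, -3.095]
wrist_force: [-0.1, -1.9, 2.2]
finger_gap: 0.0003
grasp_force: 1.0
clock: 14.5
ee_pos: [0.4702, -0.3183, 0.0911]
tool_rot: [3.14, -0.001, -3.093]
wrist_force: [-0.5, 0.1, -0.2]
finger_gap: 0.0005
grasp_force: 0.0
top [0.0162 0.0404 0.0446] (array([ 470.5, -204.8]), 58.6, 65.1, 3.44) yrange [-0.2607 -0.194 ]
scene [0.0205 0.0378 0.0412] (array([456.5,  -1.6]), 62.8, 150.8, 2.42) yrange [-0.0967  0.0485]
scene [0.0177 0.0377 0.0423] (array([ 464.2, -236.2]), 165.2, 62.1, 88.79) yrange [-0.3227 -0.1769]
```

Converted, 0.05 m / 0.6 = 0.0833, 0.012 m / 0.6 = 0.02.

```bash
python3 steer.py '0 0.01 0 0 0 0
0 0.02 0 0 0 0
0 0.03 0 0 0 0
0 0.04 0 0 0 0
0 0.05 0 0 0 0
0 0.06 0 0 0 0
0 0.0667 0 0 0 0
0 0.0733 0 0 0 0
0 0.0783 0 0 0 0
0 0.0817 0 0 0 0
0 0.0833 0 0 0 0
0 0.0833 0 0 0 0';python3 steer.py '0 -0.0333 0 0 0 0
0 -0.0667 -0.05 0 0 0
0.05 -0.0833 -0.1 0 0 0
0.1167 -0.0833 -0.1667 0 0 0
0.1667 -0.0833 -0.2 0 0 0
0.1667 -0.0833 -0.2 0 0 0'
python3 - <<'E'
from m import *
t=np.array([-np.sin(.047),np.cos(.047)])
for n in('top','scene'):
    s,p,d=snap(n);np.savez(f'pics/{n}8.npz',p=p,d=d)
    if n=='scene': save('s8.png',cv2.resize(p[150:350,250:490],None,fx=3,fy=3))
    for m,st,c in comps(green(p),100):
        P,uv=cloud(n,d,m&green(p));P=P[P[:,0]<.6]
        if len(P): print(n,np.quantile(P[:,2],[.05,.5,.95]).round(4),rect(P[(P[:,2]>.03)]),'yrange',np.quantile(P[:,:2]@t,[.005,.995]).round(4))
    h=cv2.cvtColor(p,cv2.COLOR_RGB2HSV);y=(h[...,0]>18)&(h[...,0]<30)&(h[...,1]>150)&(h[...,2]>60)
    for m,st,c in comps(y,15):
        P=onplane(n,np.argwhere(m)[:,::-1],.012); print('yel',st,rect(P),(P[:,:2]@t).mean().round(4))
E
```

```text
clock: 15.6
ee_pos: [0.4682, -0.2705, 0.0912]
tool_rot: [3.141, -0.0, -3.095]
wrist_force: [0.5, 0.5, 0.7]
finger_gap: 0.0004
grasp_force: 0.1
clock: 16.1
ee_pos: [0.3681, -0.3261, 0.2144]
tool_rot: [-3.139, 0.001, -3.096]
wrist_force: [1.5, -1.2, -0.4]
finger_gap: 0.0004
grasp_force: 0.0
top [0.0167 0.0403 0.0448] (array([ 468.7, -179.1]), 61.9, 149.9, 2.59) yrange [-0.2739 -0.1267]
top [0.0168 0.0409 0.0449] (array([459.6,   1.5]), 61.8, 147.2, 2.57) yrange [-0.0932  0.0533]
yel [396 188   4  25  75] (array([ 465.3, -277.1]), 75.0, 9.3, 0.01) -0.2986
yel [518 201   6   4  16] (array([ 456.8, -658.4]), 8.1, 15.6, 25.82) -0.6795
yel [329 210   3  10  29] (array([420.1, -68.2]), 6.2, 27.9, 89.9) -0.0879
scene [0.0198 0.0373 0.0413] (array([ 447.7, -141.8]), 428.4, 150.9, 75.39) yrange [-0.3321  0.0473]
yel [312 221   9   6  22] (array([419. , -67.7]), 27.3, 7.6, 7.24) -0.0875
yel [370 255  28  18  98] (array([ 458.5, -276.6]), 86.0, 8.8, 3.64) -0.2978
yel [522 377   9  10  71] (array([ 456.1, -657.4]), 19.8, 14.7, 32.62) -0.6784
```

View pics/s8.png

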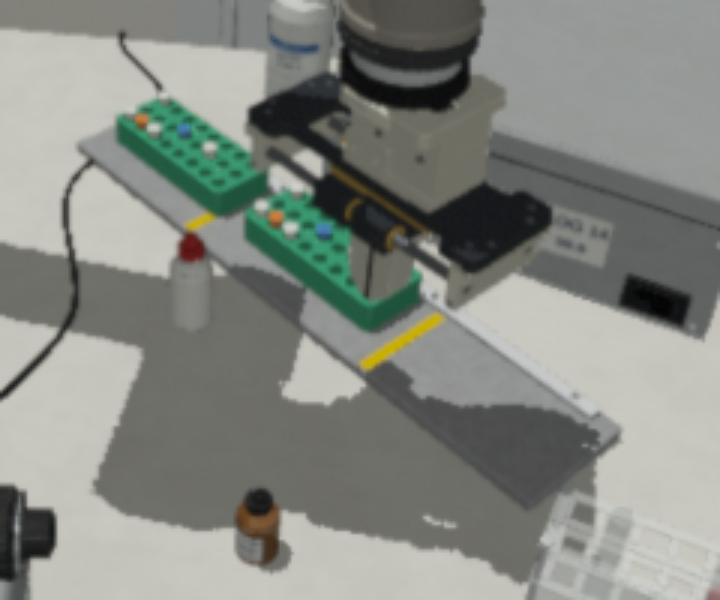

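The crop shows the stamped rack at (330,265) inside the lane but nearer the right line, square to the rail. It needs about 8 mm more to the left.

Converted, 0.12 m / 0.6 = 0.2, 0.058 m / 0.6 = 0.0967.

```bash
python3 steer.py '-0.0667 0 0 0 0 0
-0.1333 0.0167 0.0333 0 0 0
-0.1667 0.0333 0.0833 0 0 0
-0.1667 0.05 0.15 0 0 0
-0.1667 0.05 0.2 0 0 0
-0.1667 0.05 0.2 0 0 0
-0.1667 0.0667 0.2 0 0 0
-0.1667 0.0783 0.2 0 0 0
-0.1667 0.0833 0.2 0 0 0
-0.1667 0.0883 0.2 0 0 0
-0.1667 0.0933 0.2 0 0 0
-0.1667 0.0967 0.2 0 0 0
-0.1667 0.0967 0.2 0 0 0';python3 steer.py '0 -0.0333 0 0 0 0
0 -0.0667 -0.05 0 0 0
0.05 -0.1 -0.1 0 0 0
0.1167 -0.15 -0.1667 0 0 0
0.1667 -0.2 -0.2333 0 0 0
0.1667 -0.2333 -0.2667 0 0 0
0.1667 -0.2333 -0.2667 0 0 0'
python3 - <<'E'
from m import *
t=np.array([-np.sin(.047),np.cos(.047)]);x=np.array([t[1],-t[0]])
for n in('top','scene'):
    s,p,d=snap(n)
    if n=='scene': save('s9.png',p[130:380,230:550])
    for m,st,c in comps(green(p),100):
        P,uv=cloud(n,d,m&green(p));P=P[P[:,0]<.6]
        if len(P): r=rect(P[P[:,2]>.03]);print(n,np.quantile(P[:,2],[.05,.5,.95]).round(4),r,'xy',r[0]@x,r[0]@t)
    h=cv2.cvtColor(p,cv2.COLOR_RGB2HSV);r=((h[...,0]<6)|(h[...,0]>174))&(h[...,1]>150)&(h[...,2]>80)
    for m,st,c in comps(r,8):
        P,_=cloud(n,d,m); print('red',st,P.mean(0).round(3) if len(P) else 0)
E
```

```text
clock: 17.28
ee_pos: [0.4686, -0.2634, 0.0929]
tool_rot: [-3.139, 0.003, -3.095]
wrist_force: [0.2, -1.5, 8.1]
finger_gap: 0.0007
grasp_force: 2.9
clock: 17.87
ee_pos: [0.3729, -0.4094, 0.2545]
tool_rot: [-3.139, 0.002, -3.096]
wrist_force: [0.8, -0.4, -1.0]
finger_gap: 0.0005
grasp_force: 0.0
top [0.0163 0.0406 0.0449] (array([ 467.9, -172.8]), 60.9, 148.8, 2.78) xy 459.2646893486033 -194.59238196170702
top [0.0171 0.0407 0.0446] (array([459.5,   1.8]), 62.2, 147.0, 1.77) xy 459.0771445252202 -19.790537500788272
red [508 103   6   5  26] [ 0.747 -0.615  0.08 ]
red [586 124  37  23 140] [ 0.674 -0.942  0.013]
red [286 132  12  12 106] [0.62  0.042 0.156]
scene [0.0201 0.0379 0.0413] (array([461.8, -87.1]), 65.0, 324.7, 3.0) xy 457.1978427837077 -108.70042573018797
red [346 135  12  10  96] [0.614 0.036 0.15 ]
red [310 228   8   9  46] [ 0.347 -0.154  0.077]
red [586 270   8   9  55] [ 0.741 -0.618  0.076]
```

View pics/s9.png

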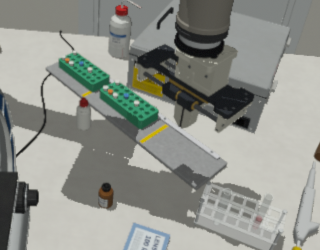

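The view shows the stamped rack centred in the lane at (128,103), the left rack and bystanders unmoved, and the gripper clear.

```bash
python3 steer.py '0 0 0 0 0 0
0 0 0 0 0 0'; python3 -c "
from bench import arm; print(arm.hand_in())"
```

```text
clock: 18.13
ee_pos: [0.3743, -0.4062, 0.2502]
tool_rot: [3.139, -0.001, -3.095]
wrist_force: [0.3, 0.0, -0.2]
finger_gap: 0.0005
grasp_force: 0.0
the job is handed in; nothing more can be done
None
```

Job handed in at 18 s: I tipped the left rack to about 65° and then the right to about 61° and let both down flat; the stamp was under the right rack, which now lies square in the lane about 2 mm off centre, with the left rack and the bottles measured unmoved (tape roll not re-measured, never approached).

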